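Teach the printer its print target

TASK

Show the tissue printer which sample it is to print on: point the fingertips at the white square block from just above, a couple of centimetres over the middle of its top, and stay there for at least two seconds without touching it. Then press the green button down with the fingers to record the spot, let it come back up, and move clear. Point at no other sample, do not press the red button, do not touch the dishes or the samples, and do not shift the jar or the syringe.

Things in the scene. Friction and masses are not known exactly. Their poses are not given: they have to be found in the camera images.
- block: the sample to point at: white square block with grey grid lines on top, 28 x 28 mm, 20 mm high, standing 9 mm above the rim of the clear dish it lies in. Origin: centre of its underside, z up; its top is 20 mm above the origin. Loose.
- disc: pink round disc, 28 mm across, 12 mm high, in another dish; not to be pointed at. Origin: centre of its underside, z up. Loose.
- ring: blue ring, 30 mm across, hole 16 mm, 12 mm high, in the third dish; not to be pointed at. Origin: centre of its underside, z up. Loose.
- dish_block: clear round dish, 84 mm across, 14 mm high, floor 3 mm thick, open on top, holding the white block. Origin: centre of its underside, z up. It lies loose on a fixed dark square stage plate (100 x 100 mm) whose top is at the height of this origin.
- dish_disc: clear round dish, 84 mm across, 14 mm high, floor 3 mm thick, open on top, holding the pink disc. Origin: centre of its underside, z up. It lies loose on a fixed dark square stage plate (100 x 100 mm) whose top is at the height of this origin.
- dish_ring: clear round dish, 84 mm across, 14 mm high, floor 3 mm thick, open on top, holding the blue ring. Origin: centre of its underside, z up. It lies loose on a fixed dark square stage plate (100 x 100 mm) whose top is at the height of this origin.
- record (a joint): travel of the green push button, m: 0 = up, 0.006 = fully down. A spring returns it; fully down takes about 5 N.
- record_top (a point): centre of the top face of the green push button, 28 mm across; it is pressed straight down. It sits on a fixed grey box, 70 x 70 x 30 mm.
- stop (a joint): travel of the red push button, m: 0 = up, 0.006 = fully down. Not to be pressed.
- stop_top (a point): centre of the top face of the red push button, 28 mm across, on a grey box of its own just like the green one's.
- jar: amber jar with a white cap, 50 mm across, 75 mm high, loose on the bench. Origin: centre of its underside.
- syringe: white and clear syringe with a pink tip lying on the bench, 153 mm long along its x axis (tip to +x), 36 mm wide at its flange, 20 mm high. Origin: on the bench, under the middle of its barrel. Loose.
Mind the look-alikes: they are no part of the job. What is shaped like the part that bears stop but pink or turquoise is not meant.

How it is judged:
On the way, in this order (a step that is already met when the one before it is completed fails the run):
1. the fingertips stay within about 40 mm above the top of the white block, within 18 mm of its middle, touching nothing (horizontal distance between the grasp point and block below 0.018 m and z of the grasp point in the frame of block between 0.02 and 0.08 m and contact force between the fingers and anything else below 0.2 N), for 2 s.
2. the green button is pressed down with the fingers (value of joint record above 0.0045 m and contact force between the fingers and anything else above 0.5 N), for 0.05 s.
At the end, for the whole second after the job is handed in: The green button is up again after having been pressed (under 1.5 mm of travel), the red one is up, every dish and sample is at rest within 8 mm of where it started, the jar and the syringe are at rest within 12 mm of theirs (value of joint each of record, stop below 0.0015 m and distance of each of block, dish_block, disc, dish_disc, ring, dish_ring from where it was at the start of the episode below 0.008 m and distance of each of jar, syringe from where it was at the start of the episode below 0.012 m and linear speed of each of block, dish_block, disc, dish_disc, ring, dish_ring, jar, syringe below 0.02 m/s); the robot touches nothing.
It fails at once if a dish or sample is touched by the robot (contact force between any of the fingers, the arm and block above 0.5 N or contact force between any of the fingers, the arm and dish_block above 0.5 N or contact force between any of the fingers, the arm and disc above 0.5 N or contact force between any of the fingers, the arm and dish_disc above 0.5 N or contact force between any of the fingers, the arm and ring above 0.5 N or contact force between any of the fingers, the arm and dish_ring above 0.5 N).
It fails at once if a dish or sample is shifted by more than 8 mm (distance of any of block, dish_block, disc, dish_disc, ring, dish_ring from where it was at the start of the episode above 0.008 m).
It fails at once if the red button is pressed more than 2 mm (value of joint stop above 0.002 m).
It fails at once if the fingertips are brought down close over the pink disc or the blue ring (within 18 mm of its middle, less than about 30 mm above its top) ((horizontal distance between the grasp point and disc below 0.018 m and z of the grasp point in the frame of disc between 0.02 and 0.062 m) or (horizontal distance between the grasp point and ring below 0.018 m and z of the grasp point in the frame of ring between 0.02 and 0.062 m)).
It fails at once if the jar or the syringe is shifted by more than 12 mm (distance of any of jar, syringe from where it was at the start of the episode above 0.012 m).
It also fails if it takes over 43 s, if anything falls off the work surface, if the arm or the gripper's body presses on something with over 40 N, if the wrist force passes 120 N, or if a joint passes its speed limit or range.

ROBOT

A 7-joint arm with a two-finger parallel gripper is mounted at the origin on the work surface. World frame = base frame: x ahead of the robot, y to its left, z up, the work surface at z = 0. Lengths are in m, angles in rad, forces in N, time in s.
With the tool pointing down it reaches from about 0.4 to 0.85 m from the base axis. Payload 10.4 kg.
Tool frame: the origin (TCP) lies between the finger pads; the fingertips stand 25 mm ahead of it and the grasp point (between the pads) lies 6 mm ahead of it; z points along the fingers, y is the direction in which the jaws open and shut (so a half turn about z gives the same grasp; the last joint's range is limited). The gripper opens to 87 mm and grips with 3 to 60 N. Pads are 19 mm wide; open, the fingers measure 117 mm over their backs; the gripper's body (75 mm by 190 mm) begins 51 mm behind the grasp point.
Start: joints at [-1.358, 0.332, -0.065, 1.46, 0.022, 1.35, -0.088], TCP at [0.146, 0.608, 0.248] pointing down, gripper open.
Joint ranges: [-2.6, 2.6], [-0.5, 2.12], [-1.47, 1.34], [0.16, 2.42], [-1.27, 4.41], [0.06, 2.06], [-2.6, 2.6]. Speed limits (rad/s): [2.22, 2.22, 2.79, 2.79, 3.14, 3.14, 3.14].

INTERFACE

Orientations are given as [roll, pitch, yaw] about the fixed x, y, z axes, in that order (R = Rz(yaw) Ry(pitch) Rx(roll)).
In Python, from station import sensors, get_image, calibration, env gives the robot as it stands. The module is installed in compiled form; this text tells all that it offers.
- The arm moves only by the shell command python3 -m creep 'ROWS' [FORCE]. ROWS is a JSON object of lists of equal length, an entry for each row: "delta_rot": the turn, a rotation vector about the tool's x, y, z in degrees, a list of three; "dp": the shift along the tool's x, y, z in m, a list of three; "grip": the finger opening in m, from 0 to 0.087. A call has 1 to 12 rows; each row is the pose to reach, as a shift and turn from the pose commanded when the call began, along the tool's axes at that moment; what a row does not reach only later rows make up. A row lasts 1/8 s, in which the tool goes at most 62.5 mm and 10.7 degrees, less where a joint would pass 70% of its speed; a pose out of reach is approached as far as the arm can. A call with a gripper value outside its range is refused whole. The fingers move at their own pace and stop on an object; FORCE is the grip in N (left out, the last holds). Time passes only in rows, so rows that repeat a pose let the fingers close. It gives the time, the measured TCP pose, the force and the opening at its end, in the units of the state.
- sensors.read_state(): the state, without advancing time (a new reading comes with each control period).
- get_image(name): name is "scene" or "top"; returns (picture, depth): 480x640x3 uint8, red, green, blue; 480x640 float32, m along the optical axis (not along the pixel's ray), 0 where there is no reading.
- calibration(name): a dict with "fx", "fy", "cx", "cy" (pixels), "rvec" (rotation vector, rad) and "tvec" (3), from world to camera coordinates, as OpenCV has them. Camera axes: x right, y down, z forward; pixel columns grow to the right and rows downward; lengths in m; the calibration is good to about 2 mm. A picture is of the moment at which its call begins. calibration takes no time and is no camera call.
- env.finish_job(): hands the job in, once; it reports no verdict.
The state is a dict: "clock": time; "joint_pos": joint angles; "qvel": joint speeds; "joint_efforts": joint torques, N m; "tcp_pos": TCP position; "ee_rot": TCP orientation; "contact_force": force on the tool from outside, world axes, zero at the start; "wrist_torque": the same for the moment, N m; "gripper_width": opening from 0.0 (shut) to 1.0 (fully open).
Only numpy, scipy, OpenCV 4.12 (cv2) and the standard library are available. Lean on these libraries where they do the work, as an engineer would, in place of code of your own. Each camera call takes 0.05 s, during which the arm holds its last target.

## Working session

There is one attempt and no reset: what is moved stays moved. The work goes in short steps, Python scripts to look and compute and a shell command to move; the robot and the scene stay as the last step left them, time stands still between calls to the robot, and variables do not carry over. Pictures are saved under pics/ and viewed, and the job is handed in when it is done.

```bash
mkdir -p pics; cat > h.py <<'E'
import numpy as np,cv2
from station import sensors,get_image,calibration,env
def P(name,u,v,d):
    c=calibration(name);R=cv2.Rodrigues(np.array(c['rvec'],float))[0];t=np.array(c['tvec'],float)
    p=np.stack([(u-c['cx'])/c['fx']*d,(v-c['cy'])/c['fy']*d,d],-1)
    return (p-t)@R
def cloud(name,D):
    v,u=np.mgrid[0:480,0:640];return P(name,u,v,D)
E
python3 - <<'E'
from h import *
for n in('top','scene'):
    I,D=get_image(n);np.savez(n,I=I,D=D);cv2.imwrite(f'pics/{n}1.png',I[...,::-1]);print(calibration(n))
print(sensors.read_state())
E
```

```text
{'fx': 598.042702231775, 'fy': 598.042702231775, 'cx': 324.1337186243486, 'cy': 234.41596478626897, 'rvec': array([ 2.17969056, -2.20069611,  0.07710745]), 'tvec': array([0.03393296, 0.51192601, 1.44088315])}
{'fx': 439.9470983321185, 'fy': 439.9470983321185, 'cx': 325.1549376560774, 'cy': 242.87627583020463, 'rvec': array([ 1.46618937,  2.13332984, -0.8291946 ]), 'tvec': array([ 0.13861523, -0.29913314,  1.22219633])}
{'clock': 0.1, 'joint_pos': array([-1.35757887,  0.33281032, -0.06466958,  1.46085422,  0.02159401,
        1.34989375, -0.08851294]), 'qvel': array([ 0.00090043, -0.00022026, -0.00081387, -0.00152337, -0.00071084,
        0.00024468,  0.00155494]), 'joint_efforts': array([ 1.94689084e-03, -6.24538636e+01,  2.50347907e-02, -3.90723324e+01,
       -6.13676920e-02,  3.64152063e-02,  5.56157454e-05]), 'tcp_pos': array([0.1459684 , 0.60739484, 0.24683386]), 'ee_rot': array([-3.14032340e+00,  6.11792581e-05,  2.90575137e+00]), 'contact_force': array([-0.08373354, -0.87251562, -0.30774769]), 'wrist_torque': array([0.03924151, 0.05975467, 0.0244013 ]), 'gripper_width': 1.001944155639554}
```

View pics/top1.png

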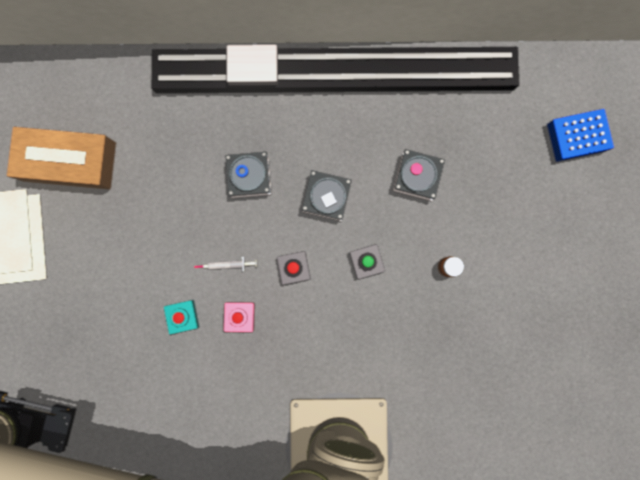

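View pics/scene1.png

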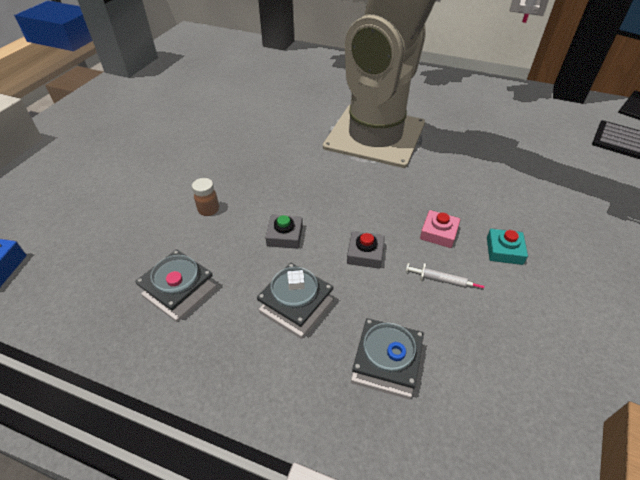

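Top view: the white block is at (330,199), the pink disc at (417,169) and the blue ring at (242,171). The green button is at (368,262) on a grey box. The red one is at (293,268) on grey, and the look-alikes are at (179,318) turquoise and (238,318) pink. Only (330,199) is white, square and gridded, and only (368,262) is green. I'll measure both and confirm them in an enlarged crop.

```bash
python3 - <<'E'
from h import *
for n in('top','scene'):
    z=np.load(n+'.npz');I,D=z['I'],z['D'];W=cloud(n,D);H=cv2.cvtColor(I,cv2.COLOR_RGB2HSV).astype(int)
    h,s,v=H[...,0],H[...,1],H[...,2]
    ms={'white':(s<40)&(v>170),'green':(abs(h-65)<20)&(s>120)&(v>60),'red':((h<6)|(h>174))&(s>170)&(v>120),'blue':(abs(h-112)<12)&(s>150),'pink':(h>165)&(h<176)&(s>120)}
    for k,m in ms.items():
        nn,l,st,c=cv2.connectedComponentsWithStats((m&(D>0)).astype(np.uint8))
        for i in range(1,nn):
            if st[i,4]<15:continue
            p=W[l==i]; 
            if not(.2<np.median(p[:,0])<.9 and abs(np.median(p[:,1]))<.45 and p[:,2].max()<.25):continue
            zt=np.percentile(p[:,2],90);t=p[p[:,2]>zt-.004]
            print(n,k,c[i].round(),st[i,4],'ztop %.3f'%zt,'mean',t.mean(0).round(4),'mid',((t.max(0)+t.min(0))/2).round(4),'ext',np.ptp(t,0).round(3))
I=np.load('top.npz')['I'][140:300,220:460]
cv2.imwrite('pics/crop1.png',cv2.resize(I,None,fx=3.3,fy=3.3,interpolation=cv2.INTER_CUBIC)[...,::-1])
E
```

```text
top white [397.  76.] 1010 ztop 0.051 mean [ 0.8945 -0.1501  0.05  ] mid [ 0.894  -0.1454  0.0528] ext [0.013 0.565 0.011]
top white [193.  77.] 277 ztop 0.052 mean [0.8939 0.3453 0.0502] mid [0.894  0.3457 0.0527] ext [0.012 0.16  0.01 ]
top white [328. 199.] 168 ztop 0.077 mean [0.5908 0.0183 0.0755] mid [0.5916 0.0183 0.0767] ext [0.033 0.035 0.008]
top white [229. 264.] 298 ztop 0.020 mean [0.4416 0.2651 0.0187] mid [0.4445 0.2576 0.0221] ext [0.029 0.127 0.012]
top white [454. 266.] 308 ztop 0.078 mean [ 0.4315 -0.2717  0.0768] mid [ 0.4316 -0.2727  0.0796] ext [0.042 0.043 0.011]
top green [368. 261.] 106 ztop 0.054 mean [ 0.4454 -0.0743  0.0526] mid [ 0.4458 -0.0743  0.0536] ext [0.024 0.024 0.007]
top red [293. 267.] 100 ztop 0.055 mean [0.4322 0.104  0.0541] mid [0.432  0.1036 0.0549] ext [0.026 0.024 0.007]
top red [178. 318.] 72 ztop 0.055 mean [0.3168 0.3756 0.0537] mid [0.3172 0.3747 0.0547] ext [0.021 0.02  0.007]
top red [237. 317.] 74 ztop 0.055 mean [0.3155 0.2373 0.0535] mid [0.3159 0.2363 0.0544] ext [0.021 0.019 0.006]
top blue [241. 171.] 74 ztop 0.068 mean [0.66
[... 1152 characters left out ...]
scene red [443. 217.] 80 ztop 0.054 mean [0.3174 0.2368 0.0528] mid [0.3177 0.2365 0.0527] ext [0.023 0.023 0.005]
scene red [511. 235.] 90 ztop 0.055 mean [0.3193 0.376  0.0529] mid [0.3181 0.3757 0.0532] ext [0.025 0.024 0.005]
scene red [367. 238.] 97 ztop 0.054 mean [0.434  0.1056 0.0532] mid [0.433  0.1053 0.0533] ext [0.023 0.026 0.005]
scene blue [396. 351.] 212 ztop 0.067 mean [0.6641 0.2246 0.066 ] mid [0.664  0.2247 0.0661] ext [0.029 0.028 0.005]
scene pink [174. 278.] 178 ztop 0.065 mean [ 0.6655 -0.1895  0.064 ] mid [ 0.6648 -0.1895  0.0641] ext [0.025 0.026 0.006]
scene pink [478. 285.] 27 ztop 0.012 mean [0.4382 0.3365 0.0113] mid [0.4378 0.3365 0.0118] ext [0.004 0.019 0.006]
```

View pics/crop1.png

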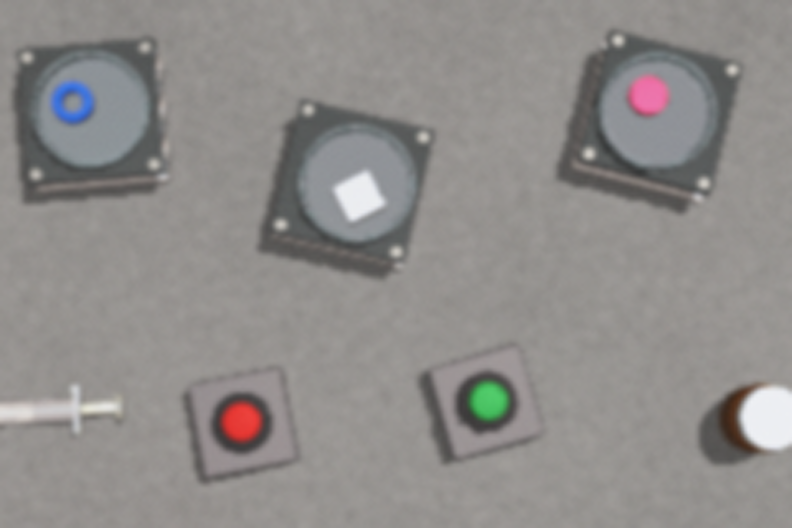

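The crop confirms both. The white gridded block is at (330,199), its top measured at about (0.591, 0.0187, 0.075), and the two cameras agree to 1–2 mm. The green button is at (0.446, −0.073, 0.054). Next I'll compute the shifts in tool axes.

```bash
cat >> h.py <<'E'
from scipy.spatial.transform import Rotation as Ro
def to(p):
    s=sensors.read_state();R=Ro.from_euler('xyz',s['ee_rot']).as_matrix();return (R.T@(np.array(p)-s['tcp_pos'])).round(4)
E
python3 - <<'E'
from h import *
print(to([.591,.0187,.2]))
z=np.load('scene.npz');W=cloud('scene',z['D'])
r=np.hypot(W[...,0]-.447,W[...,1]+.0725)
for a in range(0,36,3):
    m=(r>a/1000)&(r<(a+3)/1000)&(z['D']>0)
    print(a,m.sum(),np.percentile(W[...,2][m],[10,50,90]).round(4))
E
```

```text
[-0.5703 -0.4684  0.0475]
0 5 [0.053  0.0533 0.0538]
3 13 [0.0519 0.0533 0.0545]
6 26 [0.0519 0.0538 0.0552]
9 55 [0.0449 0.051  0.0545]
12 55 [0.0429 0.0483 0.0533]
15 46 [0.0337 0.0428 0.0445]
18 106 [0.0307 0.0395 0.0442]
21 57 [0.0305 0.0323 0.0426]
24 52 [0.03   0.0313 0.033 ]
27 71 [0.0297 0.0313 0.0327]
30 144 [0.0047 0.0289 0.0322]
33 169 [0.0035 0.0271 0.0322]
```

```bash
python3 -m creep '{"dp":[[-0.04,-0.033,0],[-0.08,-0.066,0],[-0.125,-0.103,0],[-0.17,-0.14,0],[-0.217,-0.178,0],[-0.265,-0.217,0],[-0.312,-0.256,0],[-0.36,-0.295,0],[-0.407,-0.334,0],[-0.455,-0.373,0],[-0.5,-0.41,0],[-0.54,-0.443,0]],"delta_rot":[[0,0,0],[0,0,0],[0,0,0],[0,0,0],[0,0,0],[0,0,0],[0,0,0],[0,0,0],[0,0,0],[0,0,0],[0,0,0],[0,0,0]],"grip":[0.005,0.005,0.005,0.005,0.005,0.005,0.005,0.005,0.005,0.005,0.005,0.005]}'
python3 -c "
from h import *
print(to([.591,.0187,.123]),sensors.read_state()['ee_rot'])"
```

```text
clock: 1.6
tcp_pos: [0.5684, 0.0488, 0.2474]
ee_rot: [-3.141, 0.0, 2.905]
contact_force: [0.4, 0.8, 0.7]
gripper_width: 0.057
[-0.029  -0.024   0.1244] [-3.14145302e+00  1.22864305e-06  2.90522033e+00]
```

```bash
python3 -m creep '{"dp":[[-0.02,-0.016,0.02],[-0.029,-0.024,0.05],[-0.029,-0.024,0.08],[-0.029,-0.024,0.09],[-0.029,-0.024,0.09]],"delta_rot":[[0,0,0],[0,0,0],[0,0,0],[0,0,0],[0,0,0]],"grip":[0.005,0.005,0.005,0.005,0.005]}'
python3 - <<'E'
from h import *
print(to([.591,.0187,.123]))
a=[]
for n in('scene','top'):
    I,D=get_image(n);cv2.imwrite(f'pics/{n}2.png',I[...,::-1])
    if n=='scene': a=I[170:350,180:420]
cv2.imwrite('pics/crop2.png',cv2.resize(a,None,fx=3.3,fy=3.3)[...,::-1])
E
```

```text
clock: 2.22
tcp_pos: [0.5899, 0.0209, 0.1574]
ee_rot: [-3.141, -0.001, 2.906]
contact_force: [0.2, 0.7, 0.3]
gripper_width: 0.059
[-0.0016 -0.0019  0.0344]
```

View pics/crop2.png

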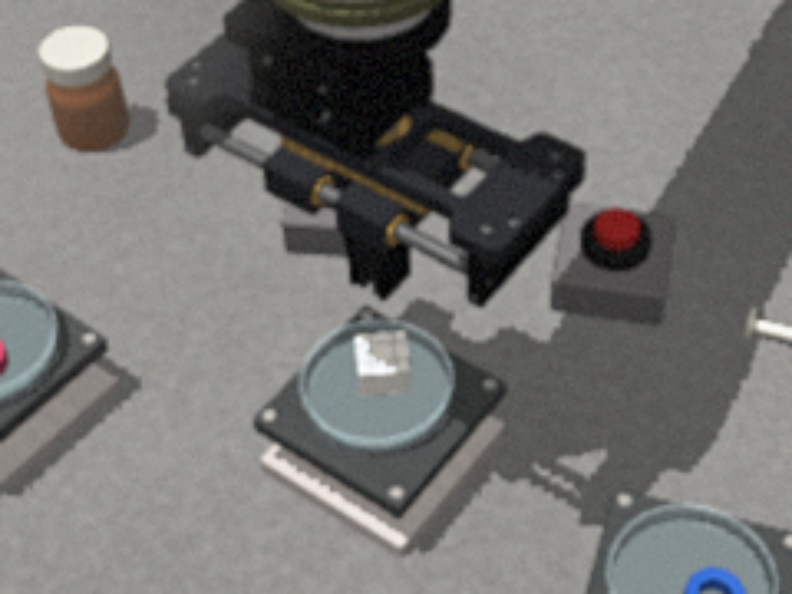

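The closed fingertips, at crop (385,290), are centred over the white block at (382,345) and about 55 mm above it, as the TCP reading predicts. I'll go down 34 mm and hold.

```bash
python3 -m creep '{"dp":[[-0.001,-0.001,0.015],[-0.001,-0.001,0.03],[-0.001,-0.001,0.034],[-0.001,-0.001,0.034],[-0.001,-0.001,0.034],[-0.001,-0.001,0.034],[-0.001,-0.001,0.034],[-0.001,-0.001,0.034],[-0.001,-0.001,0.034],[-0.001,-0.001,0.034],[-0.001,-0.001,0.034],[-0.001,-0.001,0.034]],"delta_rot":[[0,0,0],[0,0,0],[0,0,0],[0,0,0],[0,0,0],[0,0,0],[0,0,0],[0,0,0],[0,0,0],[0,0,0],[0,0,0],[0,0,0]],"grip":[0.005,0.005,0.005,0.005,0.005,0.005,0.005,0.005,0.005,0.005,0.005,0.005]}'
python3 - <<'E'
from h import *
I,D=get_image('scene');cv2.imwrite('pics/crop3.png',cv2.resize(I[170:350,180:420],None,fx=3.3,fy=3.3)[...,::-1])
E
```

```text
clock: 3.82
tcp_pos: [0.5909, 0.0195, 0.1235]
ee_rot: [3.141, -0.0, 2.906]
contact_force: [-0.3, 0.3, -0.6]
gripper_width: 0.058
```

View pics/crop3.png

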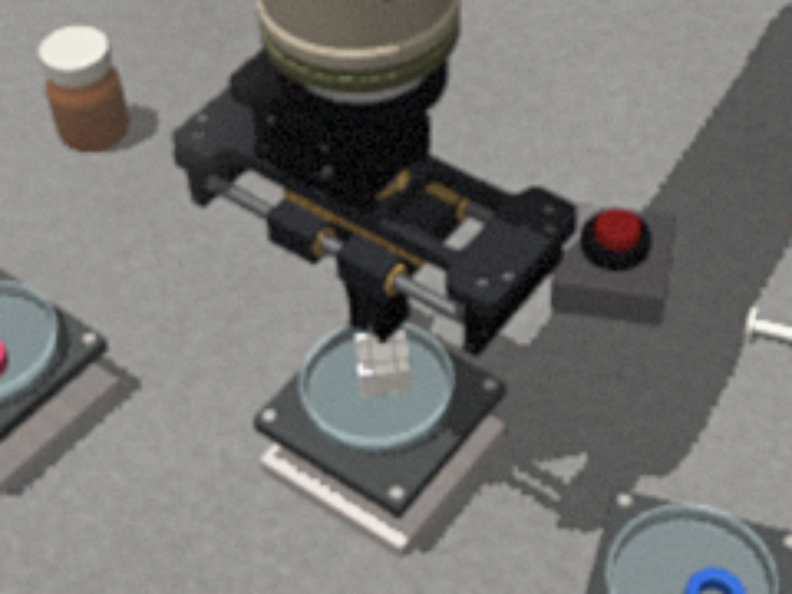

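The fingertips, at crop (380,338), are about 2 cm over the block's top at (382,345), and nothing is touching. I'll hold for another 1.5 s, which makes more than 2.5 s in total.

```bash
python3 -m creep '{"dp":[[0,0,0],[0,0,0],[0,0,0],[0,0,0],[0,0,0],[0,0,0],[0,0,0],[0,0,0],[0,0,0],[0,0,0],[0,0,0],[0,0,0]],"delta_rot":[[0,0,0],[0,0,0],[0,0,0],[0,0,0],[0,0,0],[0,0,0],[0,0,0],[0,0,0],[0,0,0],[0,0,0],[0,0,0],[0,0,0]],"grip":[0.005,0.005,0.005,0.005,0.005,0.005,0.005,0.005,0.005,0.005,0.005,0.005]}'
python3 -c "
from h import *
print(to([.4463,-.073,.1235]))"
```

```text
clock: 5.38
tcp_pos: [0.5909, 0.0195, 0.1235]
ee_rot: [3.141, -0.0, 2.906]
contact_force: [-0.1, -0.4, 0.3]
gripper_width: 0.056
[ 0.119  -0.1237  0.    ]
```

```bash
python3 -m creep '{"dp":[[0,0,-0.03],[0,0,-0.05],[0.03,-0.031,-0.05],[0.06,-0.062,-0.05],[0.09,-0.094,-0.05],[0.119,-0.124,-0.04],[0.119,-0.124,-0.01],[0.119,-0.124,0.015],[0.119,-0.124,0.025],[0.119,-0.124,0.025],[0.119,-0.124,0.025]],"delta_rot":[[0,0,0],[0,0,0],[0,0,0],[0,0,0],[0,0,0],[0,0,0],[0,0,0],[0,0,0],[0,0,0],[0,0,0],[0,0,0]],"grip":[0.005,0.005,0.005,0.005,0.005,0.005,0.005,0.005,0.005,0.005,0.005]}'
python3 - <<'E'
from h import *
print(to([.4463,-.073,.079]))
I,D=get_image('scene');cv2.imwrite('pics/crop4.png',cv2.resize(I[130:310,180:420],None,fx=3.3,fy=3.3)[...,::-1])
E
```

```text
clock: 6.75
tcp_pos: [0.4469, -0.0733, 0.0993]
ee_rot: [3.141, 0.001, 2.906]
contact_force: [0.4, -0.4, 0.8]
gripper_width: 0.056
[0.0006 0.0001 0.0203]
```

View pics/crop4.png

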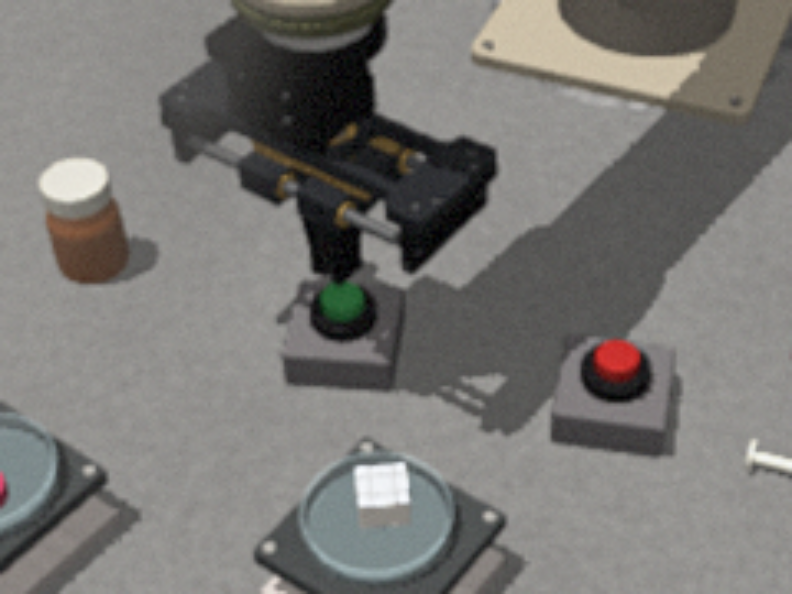

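The fingertips, at crop (335,275), are over the green button at (343,300). The block is undisturbed. I'll press down in small steps.

```bash
python3 -m creep '{"dp":[[0,0,0.01],[0,0,0.018],[0,0,0.021],[0,0,0.023],[0,0,0.024],[0,0,0.024]],"delta_rot":[[0,0,0],[0,0,0],[0,0,0],[0,0,0],[0,0,0],[0,0,0]],"grip":[0.005,0.005,0.005,0.005,0.005,0.005]}'
```

```text
clock: 7.55
tcp_pos: [0.4461, -0.0733, 0.0746]
ee_rot: [3.142, -0.0, 2.906]
contact_force: [-3.1, 0.1, 2.8]
gripper_width: 0.059
```

```bash
python3 -m creep '{"dp":[[0,0,0.001],[0,0,0.002],[0,0,0.003],[0,0,0.003]],"delta_rot":[[0,0,0],[0,0,0],[0,0,0],[0,0,0]],"grip":[0.005,0.005,0.005,0.005]}'
```

```text
clock: 8.05
tcp_pos: [0.4463, -0.0733, 0.0716]
ee_rot: [3.142, 0.0, 2.906]
contact_force: [-3.0, -0.5, 5.2]
gripper_width: 0.062
```

```bash
python3 -m creep '{"dp":[[0,0,0.001],[0,0,0.0015],[0,0,0.0015]],"delta_rot":[[0,0,0],[0,0,0],[0,0,0]],"grip":[0.005,0.005,0.005]}'
python3 - <<'E'
from h import *
I,D=get_image('scene');cv2.imwrite('pics/crop5.png',cv2.resize(I[180:270,240:360],None,fx=6,fy=6)[...,::-1])
E
```

```text
clock: 8.43
tcp_pos: [0.4464, -0.0733, 0.0711]
ee_rot: [3.141, -0.0, 2.906]
contact_force: [-9.3, 1.8, 24.5]
gripper_width: 0.056
```

View pics/crop5.png

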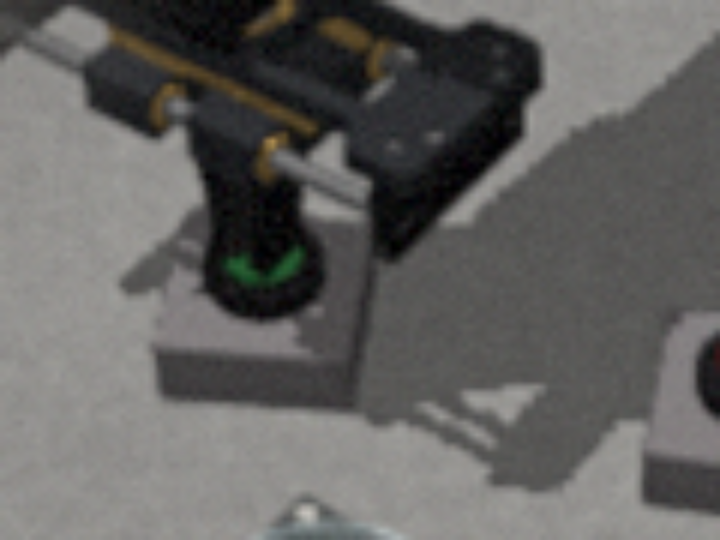

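The button is at its hard stop: it took about 5 N just before, 24 N now, and the green cap at crop (262,265) is sunk to its collar. Now I'll lift straight up and clear.

```bash
python3 -m creep '{"dp":[[0,0,-0.005],[0,0,-0.015],[0,0,-0.04],[0,0,-0.08],[0,0,-0.12],[0,0,-0.15],[0,-0.04,-0.16],[0,-0.09,-0.16],[0,-0.13,-0.16],[0,-0.15,-0.16],[0,-0.15,-0.16],[0,-0.15,-0.16]],"delta_rot":[[0,0,0],[0,0,0],[0,0,0],[0,0,0],[0,0,0],[0,0,0],[0,0,0],[0,0,0],[0,0,0],[0,0,0],[0,0,0],[0,0,0]],"grip":[0.005,0.005,0.005,0.005,0.005,0.005,0.005,0.005,0.005,0.005,0.005,0.005]}'
python3 - <<'E'
from h import *
I,D=get_image('scene');cv2.imwrite('pics/scene6.png',I[...,::-1])
W=cloud('scene',D);I0=np.load('scene.npz');W0=cloud('scene',I0['D'])
for n,w in(('before',W0),('after',W)):
    m=np.hypot(w[...,0]-.4465,w[...,1]+.0725)<.009; m&=w[...,2]<.1
    print(n,'green z',m.sum(),np.median(w[m][:,2]) if m.any() else None)
def cen(I,w):
    H=cv2.cvtColor(I,cv2.COLOR_RGB2HSV).astype(int);o=[]
    for (u,v) in((295,277),(174,278),(396,351),(204,185),(440,275)):
        sl=np.s_[v-20:v+20,u-20:u+20];h=H[sl];q=(h[...,1]<40)&(h[...,2]>160) if (u in(295,204,440)) else h[...,1]>130
        o.append(np.median(w[sl][q],0).round(4))
    return np.array(o)
print((cen(I,W)-cen(I0['I'],W0)).round(4))
E
```

```text
clock: 9.98
tcp_pos: [0.4116, -0.2181, 0.2301]
ee_rot: [3.141, 0.0, 2.907]
contact_force: [-1.0, 0.4, -0.3]
gripper_width: 0.061
before green z 43 0.053525134084925666
after green z 44 0.05315384230692611
[[-0.0005 -0.0001  0.    ]
 [-0.0005 -0.0003 -0.0002]
 [ 0.0003  0.0001  0.0002]
 [-0.0009  0.0001 -0.0003]
 [ 0.     -0.001   0.    ]]
```

View pics/scene6.png

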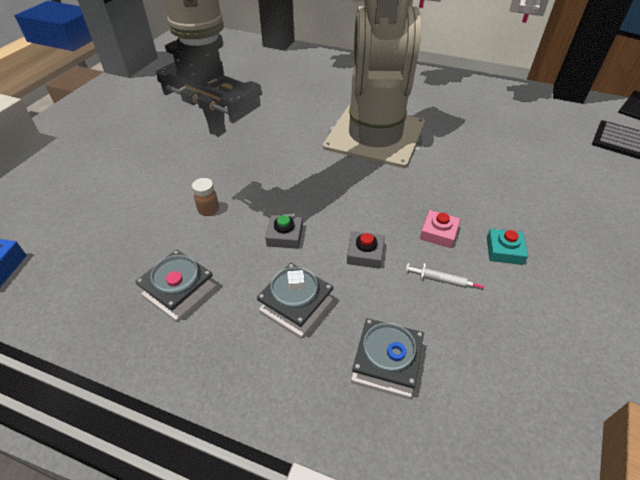

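The picture shows the green button up again at (284,222), everything else where it was (within 1 mm), and the arm clear at (210,100).

```bash
python3 -c "
from station import env
print(env.finish_job())"
```

```text
the job is handed in; nothing more can be done
None
```

The job is done and handed in at about 10 s on the robot's clock; no verdict was reported.

- **Pointing:** I held the nearly closed fingertips about 2 cm above the middle of the white block for over 2.5 s. The force reading stayed at noise level.
- **Pressing:** I pressed the green button down to its stop. The force was about 5 N, then rose to 24 N at the bottom. I then lifted straight up and moved clear.
- **Last checks:** The green button's top is back at 53 mm, within 0.4 mm of its starting height. The block, disc, ring, jar and syringe each read within 1 mm of where they started. The dishes I checked only by eye, and they look unmoved. I never went near the red button, and the arm touches nothing. No check failed or disagreed.

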